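# Lock the desk camera mast and raise it to its second stop

## Robot

A 6-joint arm with a two-finger parallel gripper is mounted at the origin on a cart in front of the work surface, level with it; the furniture and walls round the work are solid. World frame = base frame: x ahead of the robot, y to its left, z up, the work surface at z = 0. Lengths are in m, angles in rad, forces in N, time in s.
With the tool pointing down it reaches from about 0.275 to 0.75 m from the base axis. Payload 10.2 kg.
Tool frame: the origin (TCP) lies on the centre line of the jaws, within the pads' length; the fingertips stand ahead of it and the grasp point (between the pads) lies 3 mm ahead of it (ctrl.tcp_to_tips is the z of the fingertips in the tool frame, in m); z points along the fingers, y is the line along which they close (so a half turn about z gives the same grasp; the last joint's range is limited). The gripper opens to 85 mm and grips with 20 to 120 N. Pads are 22 mm wide; open, the fingers measure 114 mm over their backs; the gripper's body (76 mm by 85 mm) begins 54 mm behind the grasp point. The pads swing forward as they close: fully open they stand 13 mm farther back than shut.
Start: joints at [-0.223, 0.313, 1.498, -0, 1.331, -0.223], TCP at [0.525, -0, 0.253] pointing down, gripper open.
Joint ranges: [-2.94, 2.94], [-0.97, 2.17], [0.19, 2.56], [-1.23, 4.37], [0.02, 3.11], [-2.88, 2.88]. Speed limits (rad/s): [2.39, 2.39, 3.01, 3.14, 3.14, 3.14].

## Interface

Orientations are given as [roll, pitch, yaw] about the fixed x, y, z axes, in that order (R = Rz(yaw) Ry(pitch) Rx(roll)).
In Python, from station import ctrl, viewer, finish_job gives the robot as it stands.
- The arm moves only by the tool jog_arm, never from a script. Its arguments are lists of equal length, an entry for each row: "xyz": the shift along the tool's x, y, z in m, a list of three; "turn": the turn about the tool's z in rad. In form: {"xyz": [[x, y, z], ...], "turn": [turn, ...]}. A call has 1 to 10 rows; each row shifts and turns the commanded pose from where the row before left it, along the tool's axes as they then stand; what a row does not reach is not made up. A row lasts 1/10 s, in which the tool goes at most 50 mm and 8.59 degrees, less where a joint would pass 70% of its speed; a pose out of reach is approached as far as the arm can. A call is refused whole if a number of a shift passes 0.05 or a number of a turn 0.15, either way. A call with a gripper value outside its range is refused whole. "fingers" is the opening, from -1 (shut) to 1 (fully open), set as the call begins (left out, the last holds). The fingers move at their own pace and stop on an object; the grip force is fixed at half the most. Time passes only in rows, so rows that do not move let the fingers close. It gives the time, the measured TCP pose, the force, the opening and the grip force at its end, in the units of the state.
- ctrl.read_state(): the state, without advancing time (a new reading comes with each control period).
- viewer.grab_frame(name): name is "scene" or "side" or "wrist"; returns a dict with "img" (420x560x3 uint8, blue, green, red), "range_z" (420x560 float32, m along the optical axis (not along the pixel's ray), 0 where there is no reading), "intrinsics" (3x3 intrinsics, pixels), "k1" (the pictures are not rectified: a ray, as slopes to the right and down, at radius r is drawn at 1 + k1 r^2 times it, then the intrinsics apply), "xyz" and "attitude" of the camera in the world. Camera axes: x right, y down, z forward; pixel columns grow to the right and rows downward; lengths in m; the calibration is good to about 2 mm. A picture is of the moment at which its call begins.
- finish_job(): hands the job in; it is judged then, once.
The state is a dict: "t": time; "q": joint angles; "joint_velocities": joint speeds; "tau": joint torques, N m; "ee_pos": TCP position; "orientation": TCP orientation; "contact_force": force on the tool from outside, world axes, zero at the start; "ft_torque": the same for the moment, N m; "opening": opening from 0.0 (shut) to 1.0 (fully open); "finger_force": force on a finger pad.
Only numpy, scipy, OpenCV 4.12 (cv2) and the standard library are available. Lean on these libraries where they do the work, as an engineer would, in place of code of your own. Each camera call takes 0.05 s, during which the arm holds its last target. There are 200 camera calls.

## Task

Get the desk camera stand ready: first turn the lock ring at its foot clockwise by its lever, all the way to the locked mark, so that the mast cannot pull out of the foot. Then press in the release button on the side of the mast's grip head, draw the telescope straight up to its second stop, and finish while still holding the head up there with the button pressed in. Do not knock the stapler, mug, mouse or sticky notes about.

Things in the scene. Friction and masses are not known exactly. Their poses are not given: they have to be found in the camera images.
- stand: Fixed camera stand: dark round foot plate, 160 mm across, 16 mm thick, with lock ring and mast upright on it. Origin: centre of the underside, on the vertical axis of mast and ring; z up. +x is the side of the camera, +y the side of the release button. On the plate, 65 mm from the axis, a dot marks fully unlocked: at 250 degrees (4.363 rad) anticlockwise from +x seen from above.
- locked_mark (a point): Locked mark: a raised bright bar (16 x 5 mm, radial) on the foot plate's top, at 175.5 degrees (3.063 rad) anticlockwise from the stand's +x; this point is its centre, 65 mm from the axis, 18 mm over the desk. Just past it, 52 mm from the axis, stands a stop block (12 x 8 mm, top 33 mm over the desk) for the lever.
- lock_ring (a joint): Turn of the lock ring, rad: 0 = lever over the dot (unlocked), 1.30 = lever over the locked mark, at its stop. Grows clockwise seen from above (lever azimuth in the stand's frame = 4.363 - joint). Starts between 0 and 0.45; friction 0.06 N m (under 1 N at the post), stays where left. Locked, it holds the mast down in the foot; unlocked, the mast can be pulled out.
- lever_post (a point): Grip point on the ring's lever. Grey ring 72 mm across, 25 to 44 mm over the desk; flat lever 14 mm wide (26 to 36 mm high), at its end an upright round post, 14 mm thick, free from 40 to 76 mm over the desk. This point: on the post's axis, 105 mm from the stand's axis, 60 mm over the desk. It moves on a circle with the ring; grip it from above, fingers either side along the circle, or push it.
- head (a point): Centre of the black grip head on the telescope: 56 mm (stand's x) by 34 mm (y) by 46 mm high; on the mast's axis, 123 mm over the desk at home, rises with it. The button (light pad 20 mm wide, 24 mm high), centred on the +y face, stands 7 mm out: with it y runs from -17 to +24 mm. A gripper closing along y squeezes it in. Grey camera on the +x side, 61 to 95 mm off the axis, top 2 mm above this point.
- release_button (a joint): Travel of the button into the head (towards the stand's -y), m: 0 = out, 0.006 = fully in (1 mm still stands out). Sprung: about 2 N to start, 6.5 N fully in; comes out when let go. Some 0.003 to 0.004 in, it frees the telescope; else a tooth locks the telescope at home, first or second stop.
- telescope (a joint): Extension of the inner tube with the head, m, straight up: 0 = home (start), 0.045 = first stop (locks there if the button is let go), 0.090 = second stop, the end of its travel. With the button in it takes about 4 to 5 N (weight, friction). Two black rings on the bright inner tube: at each stop one has come just clear of the outer tube's mouth, at the second stop the lower one.
- outer_tube (a joint): How far the mast (outer tube and all it carries) has come up out of the foot, m: 0 = seated (start). It lifts only if pulled with the lock ring not locked.
- stapler: Black desk stapler, 144 x 39 x 54 mm, loose bystander; origin under its centre.
- mug: White mug, 92 x 127 x 95 mm, loose bystander; origin under its centre.
- mouse: Black computer mouse, 116 x 59 x 38 mm, loose bystander; origin under its centre.
- sticky_notes: Pad of sticky notes, 77 x 77 x 13 mm, loose bystander; origin under its centre.

How it is judged:
By the outcome, as a careful person would: the job done as asked, in the order asked, and still so for the second after the job is handed in, while the arm keeps its last pose, push and grip.
It also fails if it takes over 48 s, if anything falls off the work surface, if the arm or the gripper's body presses on something with over 40 N, if the wrist force passes 120 N, or if a joint passes its speed limit or range.

## Working session

There is one attempt and no reset: what is moved stays moved. The work goes in short steps, Python scripts to look and compute and a tool call to move; the robot and the scene stay as the last step left them, time stands still between calls to the robot, and variables do not carry over. Pictures are saved under pics/ and viewed, at most 10 in all, crops included, and the job is handed in when it is done.

Besides the shell and the picture viewer there is one more tool, called as name([rows], argument=value, ...), one row to a line, values as JSON. jog_arm: Moves the arm, as the interface text tells. Its arguments: {"type":"object","properties":{"xyz":{"type":"array"},"turn":{"type":"array"},"fingers":{"type":"number"}},"required":["xyz","turn"]}

```bash
mkdir -p pics; ls
cat > h.py <<'E'
import numpy as np, cv2
from station import ctrl, viewer, finish_job
from scipy.spatial.transform import Rotation as Rn
def rot(a):
    a=np.array(a,float)
    return a if a.shape==(3,3) else Rn.from_euler('xyz',a).as_matrix()
def cloud(f):
    K=f["intrinsics"];h,w=f["range_z"].shape
    u,v=np.meshgrid(np.arange(w),np.arange(h))
    x=(u-K[0,2])/K[0,0];y=(v-K[1,2])/K[1,1]
    xd,yd=x.copy(),y.copy()
    for _ in range(8):
        s=1+f["k1"]*(x*x+y*y);x=xd/s;y=yd/s
    z=f["range_z"]
    P=np.stack([x*z,y*z,z],-1)@rot(f["attitude"]).T+np.array(f["xyz"])
    P[z<=0]=np.nan
    return P
E
python3 - <<'E'
from h import *
for n in("scene","side","wrist"):
    f=viewer.grab_frame(n);cv2.imwrite(f"pics/{n}0.png",f["img"]);np.savez(f"{n}0.npz",**f)
    print(n,f["xyz"],f["attitude"],f["k1"])
a=[cv2.imread(f"pics/{n}0.png") for n in("scene","side")]
cv2.imwrite("pics/both0.png",cv2.resize(np.hstack(a),(800,300)))
print(ctrl.read_state(),ctrl.tcp_to_tips)
E
```

```text
pics
scene [-0.30711915 -0.65871435  0.96975915] [-2.22275489 -0.00412081 -0.85687606] -0.09014280471528309
side [0.11276179 1.16166905 0.84788499] [-2.1454644   0.02413395 -2.79109662] -0.20545910368594975
wrist [0.52436982 0.07483686 0.37344961] [ 2.84168762e+00  4.39919642e-04 -9.19632631e-04] -0.03836716975790775
{'t': 0.15, 'q': array([-2.23391019e-01,  3.13327432e-01,  1.49822299e+00, -1.99489953e-05,
        1.33101408e+00, -2.23395840e-01]), 'joint_velocities': array([-0.00055886, -0.00147793, -0.00448188, -0.00143724,  0.00337099,
        0.00097715]), 'tau': array([ 1.79854873e-03, -4.12368500e+01, -2.59796566e+01, -1.57318855e-04,
        3.17765021e-03, -3.62555340e-05]), 'ee_pos': array([5.24836848e-01, 2.49785836e-05, 2.52878382e-01]), 'orientation': array([-3.14064066e+00, -1.96413499e-04,  1.57080580e+00]), 'contact_force': array([-0.7960839 , -0.75342297,  0.95645767]), 'ft_torque': array([-0.02808066,  0.03615337,  0.04605301]), 'finger_force': 0.0, 'opening': 0.9993127483332856} 0.022
```

View pics/scene0.png

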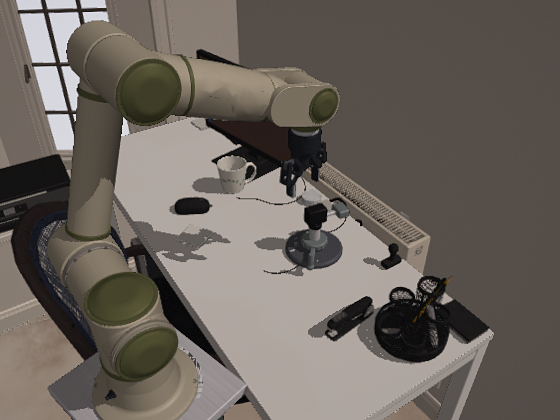

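View pics/side0.png

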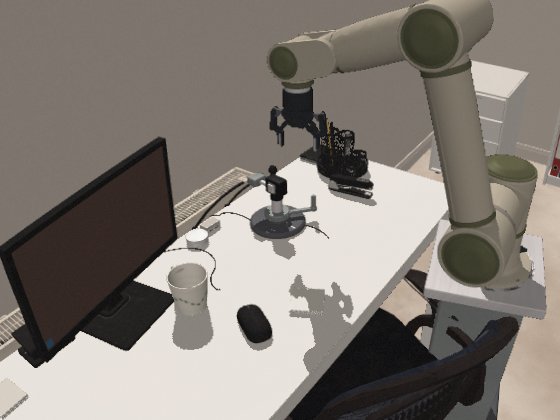

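The scene view shows the stand at about (314,245), with the camera at (342,208) and the post towards the robot at about (312,258). In the side view the plate is at (277,222), the post at (313,200) and the camera at (255,182). Mug, mouse and stapler are all well clear.

Run:
```python
from h import *
c={}
for n in("scene","side","wrist"):
    f=dict(np.load(f"{n}0.npz"));c[n]=(f,cloud(f))
a=cv2.resize(c["scene"][0]["img"][180:290,260:370],(400,400),interpolation=cv2.INTER_CUBIC)
b=cv2.resize(c["side"][0]["img"][150:250,230:330],(400,400),interpolation=cv2.INTER_CUBIC)
cv2.imwrite("pics/crop0.png",np.hstack([a,b]))
for n,(u0,u1,v0,v1) in dict(scene=(270,365,190,280),side=(235,330,155,245)).items():
    f,P=c[n];Q=P[v0:v1,u0:u1].reshape(-1,3);g=f["img"][v0:v1,u0:u1].max(-1).ravel()
    ok=(Q[:,2]>0.008)&(Q[:,2]<0.022)&(g<110)
    q=Q[ok];print(n,ok.sum(),q[:,:2].min(0),q[:,:2].max(0))
    # circle by min enclosing + robust
    qq=np.percentile(q[:,:2],[1,99],axis=0);print(qq,qq.mean(0))
    (cx,r)=cv2.minEnclosingCircle(q[:,:2].astype(np.float32));print(cx,r)
    h=Q[Q[:,2]>0.09];
    for z0,z1 in((.03,.05),(.06,.085),(.1,.15)):
        k=Q[(Q[:,2]>z0)&(Q[:,2]<z1)];print(z0,len(k),np.round(np.percentile(k,[2,50,98],axis=0),3).tolist())
```

```text
scene 1262 [ 0.43116305 -0.07399784] [0.89403299 0.1933172 ]
[[ 0.50925385 -0.07181741]
 [ 0.85578649  0.15181397]] [0.68252017 0.03999828]
(0.6625980138778687, 0.042644601315259933) 0.23208428919315338
0.03 430 [[0.492, -0.058, 0.031], [0.568, -0.011, 0.043], [0.734, 0.044, 0.049]]
0.06 127 [[0.493, -0.066, 0.06], [0.575, -0.007, 0.072], [0.755, 0.051, 0.084]]
0.1 691 [[0.558, -0.05, 0.105], [0.596, -0.01, 0.126], [0.675, 0.024, 0.148]]
side 1067 [ 0.42478052 -0.40575238] [0.77120671 0.09169021]
[[ 0.51101038 -0.38980704]
 [ 0.65923702  0.08871398]] [ 0.5851237  -0.15054653]
(0.5638608932495117, -0.15789684653282166) 0.2515752911567688
0.03 508 [[0.495, -0.341, 0.03], [0.567, 0.007, 0.04], [0.733, 0.048, 0.048]]
0.06 175 [[0.494, -0.283, 0.06], [0.581, -0.041, 0.069], [0.709, 0.027, 0.083]]
0.1 625 [[0.559, -0.034, 0.102], [0.599, 0.014, 0.124], [0.689, 0.036, 0.146]]
```

View pics/crop0.png

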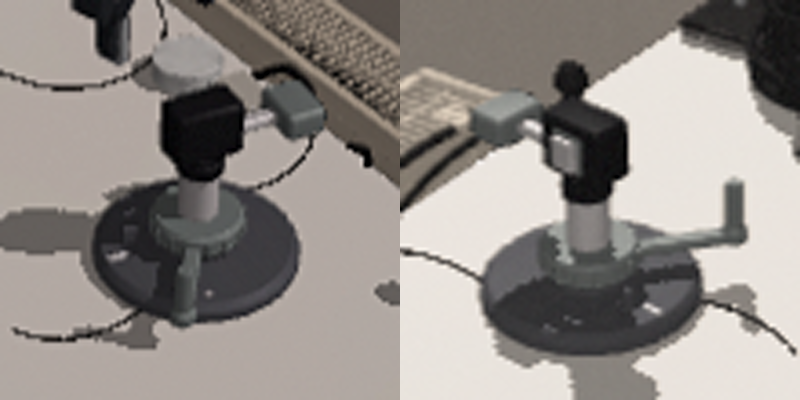

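View pics/wrist0.png

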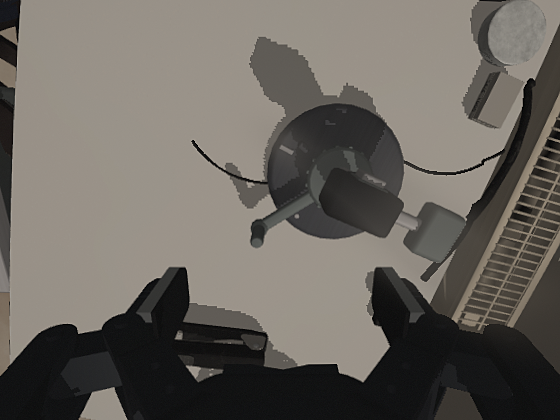

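The wrist view (right = +x, up = +y) shows the plate at (335,171), the post top near (258,240) and the camera at (437,230). The locked bar is at (287,147) and the dot at (297,216). The crops confirm the button faces the side camera.

```bash
cat >> h.py <<'E'
def rays(f,uv):
    K=f["intrinsics"];uv=np.atleast_2d(np.array(uv,float))
    d=np.stack([(uv[:,0]-K[0,2])/K[0,0],(uv[:,1]-K[1,2])/K[1,1]],-1);p=d.copy()
    for _ in range(8): p=d/(1+f["k1"]*(p**2).sum(1,keepdims=True))
    return np.c_[p,np.ones(len(p))]@rot(f["attitude"]).T
def onplane(f,uv,z):
    r=rays(f,uv);o=np.array(f["xyz"]);return o+r*((z-o[2])/r[:,2])[:,None]
E
python3 - <<'E'
from h import *
from scipy.optimize import least_squares
f=dict(np.load("wrist0.npz"));P=cloud(f);g=f["img"].astype(int)
print("desk z",np.nanmedian(P[300:310,300:340,2]),np.nanmedian(P[20:60,100:200,2]))
print("bar",onplane(f,[287,147],.018),"dot",onplane(f,[297,216],.016))
V,U=np.mgrid[0:420,0:560]
roi=(U>200)&(U<480)&(V>80)&(V<262)
# plate edge: mask of points z .008-.02
m=roi&(P[...,2]>.010)&(P[...,2]<.022)&(np.hypot(P[...,0]-.5+0,P[...,1])<.4)
q=P[m][:,:2]
c=np.median(q,0)
for _ in range(5):
    k=np.hypot(*(q-c).T)<.1
    q2=q[k];ang=np.arctan2(*(q2-c).T[::-1]);r=np.hypot(*(q2-c).T)
    b=np.digitize(ang,np.linspace(-np.pi,np.pi,73));e=[]
    for i in range(1,73):
        s=q2[b==i]
        if len(s)>3: e.append(s[np.argsort(np.hypot(*(s-c).T))[-2]])
    e=np.array(e);s=least_squares(lambda p:np.hypot(e[:,0]-p[0],e[:,1]-p[1])-p[2],[*c,.08],loss='soft_l1',f_scale=.002);c=s.x[:2]
print("plate",s.x,len(e))
pts={}
for nm,(z0,z1) in dict(ring=(.041,.047),post=(.068,.082),head=(.138,.155),cam=(.11,.14)).items():
    k=roi&(P[...,2]>z0)&(P[...,2]<z1);kk=P[k]
    print(nm,k.sum(),np.round(np.percentile(kk,[3,50,97],axis=0),4).tolist())
k=roi&(P[...,2]>.138)&(P[...,2]<.152);R=cv2.minAreaRect((P[k][:,:2]*1000).astype(np.float32));print("head",R)
k=roi&(P[...,2]>.115)&(P[...,2]<.132)&(P[...,0]>c[0]+.045);R=cv2.minAreaRect((P[k][:,:2]*1000).astype(np.float32));print("cam",R,np.degrees(np.arctan2(R[0][1]/1000-c[1],R[0][0]/1000-c[0])))
k=roi&(P[...,2]>.066)&(P[...,2]<.082)&(P[...,0]<c[0]-.04);R=cv2.minEnclosingCircle((P[k][:,:2]*1000).astype(np.float32));print("post",k.sum(),R,np.median(P[k],0))
for p in (onplane(f,[287,147],.018)[0],onplane(f,[297,216],.016)[0],np.array(R[0])/1000): d=p[:2]-c;print(np.hypot(*d),np.degrees(np.arctan2(d[1],d[0]))%360)
# all clouds objects near stand, other heights
for n in("scene","side"):
    F=dict(np.load(f"{n}0.npz"));Q=cloud(F)
    for z0,z1,nm in((.05,.3,"tall"),):
        H=(Q[...,2]>z0)&(Q[...,2]<z1)&(np.abs(Q[...,0]-c[0])<.25)&(np.abs(Q[...,1]-c[1])<.3)
        nn,l,st,ct=cv2.connectedComponentsWithStats(H.astype(np.uint8))
        for i in range(1,nn):
            if st[i,4]>15: print(n,st[i],np.round(np.percentile(Q[l==i],[3,97],axis=0),3).tolist())
E
```

```text
desk z -3.5195814843680395e-05 -4.3597247670390527e-05
bar [[0.53175948 0.03911887 0.018     ]] dot [[ 0.54409015 -0.04180865  0.016     ]]
plate [0.58818604 0.00634149 0.07871396] 63
ring 1508 [[0.5549, -0.0442, 0.0415], [0.576, 0.0222, 0.044], [0.6176, 0.0386, 0.0455]]
post 203 [[0.4945, -0.0662, 0.0683], [0.5025, -0.0508, 0.0755], [0.7059, -0.0443, 0.08]]
head 3111 [[0.5616, -0.0119, 0.1406], [0.5862, 0.0082, 0.1458], [0.6121, 0.027, 0.1472]]
cam 3264 [[0.5609, -0.0428, 0.1127], [0.6481, -0.014, 0.1245], [0.6745, 0.0298, 0.1374]]
head ((587.59619140625, 6.621309280395508), (35.347740173339844, 55.1021728515625), 65.92461395263672)
cam ((653.0089721679688, -22.229602813720703), (45.77630615234375, 46.47020721435547), 66.32709503173828) -23.785771843945067
post 159 ((499.9600524902344, -50.24424362182617), 6.90772819519043) [ 0.50060267 -0.04853401  0.07536471]
0.06525575940251128 149.84831338225186
0.06529076577621193 227.5165512882485
0.10481302630136653 212.6750001274391
scene [278 127  13  40 315] [[0.776, 0.261, 0.083], [0.789, 0.305, 0.207]]
scene [311 159  16  23 171] [[0.564
[... 547 characters left out ...]
0.538, -0.283, 0.088]]
scene [332 306  26  18 143] [[0.377, -0.237, 0.05], [0.439, -0.213, 0.055]]
side [269 123  15  24 175] [[0.566, -0.007, 0.247], [0.595, 0.018, 0.299]]
side [310 128  18  23 173] [[0.45, -0.006, 0.25], [0.484, 0.017, 0.299]]
side [324 153  16  12  88] [[0.493, -0.29, 0.053], [0.538, -0.272, 0.087]]
side [ 147  154   30  100 1797] [[0.769, 0.237, 0.064], [0.785, 0.304, 0.294]]
side [239 165  48  46 859] [[0.56, -0.178, 0.054], [0.689, 0.035, 0.146]]
side [354 177  18   6  46] [[0.372, -0.223, 0.05], [0.418, -0.203, 0.054]]
side [209 181  35  29 127] [[0.698, -0.006, 0.052], [0.765, 0.068, 0.103]]
side [311 194   5  10  45] [[0.493, -0.049, 0.051], [0.503, -0.038, 0.077]]
```

jog_arm([
  [-0.0125,-0.00625,0.02],
  [-0.0125,-0.00625,0.02],
  [-0.0125,-0.00625,0.02],
  [-0.0125,-0.00625,0.02],
  [0,0,0],
  [0,0,0],
  [0,0,0],
  [0,0,0],
  [0,0,0],
  [0,0,0],
], turn=[0,0,0,0,-0.14,-0.14,-0.14,-0.14,-0.14,-0.14])

```text
t: 1.15
ee_pos: [0.4999, -0.05, 0.1731]
orientation: [-3.141, -0.001, 2.417]
contact_force: [0.6, 1.4, -0.7]
opening: 1.002
finger_force: 0.0
```

jog_arm([
  [0,0,0],
  [0,0,0],
  [0,0,0],
  [0,0,0],
  [0,0,0],
  [0,0,0],
  [0,0,0],
  [0,0,0],
  [0,0,0],
  [0,0,0],
], turn=[-0.14,-0.14,-0.14,-0.14,-0.14,-0.14,-0.14,-0.14,-0.14,-0.04])

```text
t: 2.15
ee_pos: [0.4999, -0.05, 0.1731]
orientation: [3.141, -0.0, -2.568]
contact_force: [-0.8, 0.5, 2.0]
opening: 1.0
finger_force: 0.0
```

Run:
```python
from h import *
f=viewer.grab_frame("wrist");cv2.imwrite("pics/w1.png",f["img"]);P=cloud(f);np.savez("w1.npz",**f)
s=ctrl.read_state();print(s["t"],s["ee_pos"],s["orientation"],s["q"])
k=(P[...,2]>.066)&(P[...,2]<.082)&(np.hypot(P[...,0]-.5,P[...,1]+.05)<.03)
if k.sum(): print("post",k.sum(),cv2.minEnclosingCircle((P[k][:,:2]*1000).astype(np.float32)),np.median(P[k],0))
```

```text
2.2 [ 0.49988647 -0.04997781  0.17309017] [ 3.14120998e+00 -3.34211450e-04 -2.56825233e+00] [-3.33252135e-01  3.43830663e-01  1.67727342e+00 -3.02809052e-05
  1.12099591e+00 -2.47737555e+00]
post 299 ((499.5473937988281, -50.535438537597656), 6.9369401931762695) [ 0.49821001 -0.05147271  0.0754194 ]
```

View pics/w1.png

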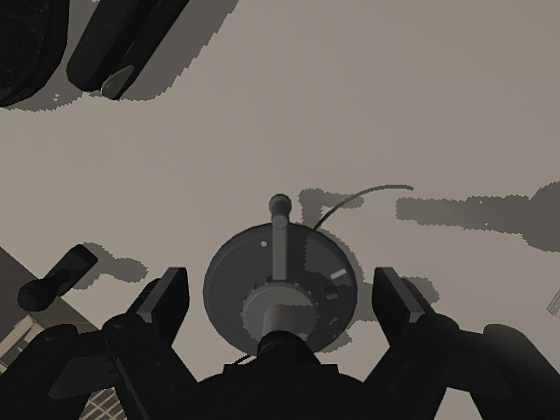

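The post (280,200) sits centred between the fingers, in line with the lever. I'll go straight down and close on it.

jog_arm([
  [0,0,0.02],
  [0,0,0.025],
  [0,0,0.025],
  [0,0,0.02],
  [0,0,0.013],
  [0,0,0],
], turn=[0,0,0,0,0,0])

```text
t: 2.8
ee_pos: [0.4991, -0.0497, 0.0687]
orientation: [3.139, -0.002, -2.573]
contact_force: [0.4, 0.4, 0.5]
opening: 1.0
finger_force: 0.0
```

jog_arm([
  [0,0,0],
  [0,0,0],
  [0,0,0],
  [0,0,0],
  [0,0,0],
  [0,0,0],
  [0,0,0],
  [0,0,0],
], turn=[0,0,0,0,0,0,0,0], fingers=-1)

```text
t: 3.6
ee_pos: [0.5001, -0.0501, 0.0706]
orientation: [-3.141, 0.0, -2.572]
contact_force: [-2.0, -0.8, 5.7]
opening: 0.143
finger_force: 58.7
```

jog_arm([
  [-0.00034,0.0084,0],
  [-0.00034,0.0084,0],
  [-0.00034,0.0084,0],
  [-0.00034,0.0084,0],
  [-0.00034,0.0084,0],
  [-0.00034,0.0084,0],
  [-0.00034,0.0084,0],
  [-0.00034,0.0084,0],
  [-0.00034,0.0084,0],
  [-0.00034,0.0084,0],
], turn=[0.08,0.08,0.08,0.08,0.08,0.08,0.08,0.08,0.08,0.08])

```text
t: 4.6
ee_pos: [0.4861, 0.031, 0.0706]
orientation: [-3.141, -0.0, 2.908]
contact_force: [-2.6, -1.0, 5.1]
opening: 0.139
finger_force: 58.8
```

jog_arm([
  [-0.0001,0.0042,0],
  [-0.0001,0.0042,0],
  [-0.0001,0.0042,0],
  [-0.0001,0.0042,0],
  [0,0,0],
], turn=[0.04,0.04,0.04,0.04,0])

```text
t: 5.1
ee_pos: [0.4914, 0.0472, 0.0706]
orientation: [3.141, -0.0, 2.75]
contact_force: [-3.4, 1.1, 6.3]
opening: 0.139
finger_force: 58.9
```

jog_arm([
  [0,0.0021,0],
  [0,0.0021,0],
  [0,0.0021,0],
  [0,0.0021,0],
  [0,0,0],
], turn=[0.02,0.02,0.02,0.02,0])

```text
t: 5.6
ee_pos: [0.4948, 0.0547, 0.0706]
orientation: [3.141, -0.0, 2.67]
contact_force: [-2.4, 0.5, 6.4]
opening: 0.142
finger_force: 58.9
```

jog_arm([
  [0,0.0015,0],
  [0,0.001,0],
  [0,0,0],
], turn=[0.014,0.01,0])

```text
t: 5.9
ee_pos: [0.4957, 0.0564, 0.0705]
orientation: [-3.141, -0.001, 2.647]
contact_force: [-4.7, -3.1, 7.8]
opening: 0.133
finger_force: 58.9
```

jog_arm([
  [0,0.001,0],
  [0,0.001,0],
  [0,0,0],
], turn=[0,0,0])

```text
t: 6.2
ee_pos: [0.496, 0.057, 0.0705]
orientation: [-3.138, -0.002, 2.648]
contact_force: [-11.1, -12.5, 10.1]
opening: 0.139
finger_force: 59.5
```

Run:
```python
from h import *
s=ctrl.read_state();print(s["t"],s["ee_pos"],s["contact_force"]);d=s["ee_pos"][:2]-np.array([.588,.0065]);print(np.hypot(*d),np.degrees(np.arctan2(d[1],d[0])))
f=viewer.grab_frame("scene");w=viewer.grab_frame("wrist");cv2.imwrite("pics/l.png",np.hstack([cv2.resize(f["img"][200:280,270:360],(360,320),interpolation=2),cv2.resize(w["img"],(427,320))]))
```

```text
6.2 [0.49601928 0.05699699 0.07045607] [-11.09358431 -12.46639618  10.08411183]
0.10493044577262364 151.23341444873887
```

View pics/l.png

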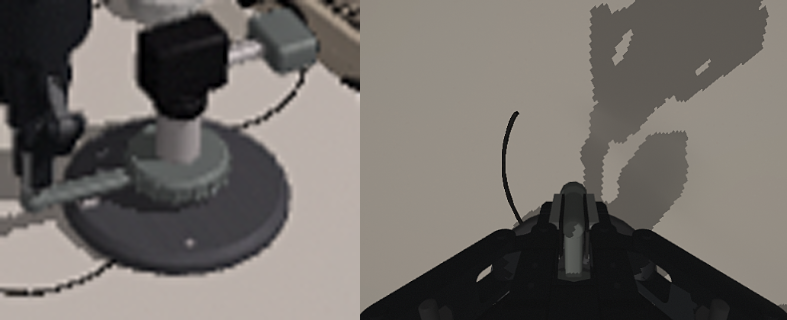

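The lever is up against the stop: azimuth 151.2° and 16 N resisting. In the scene crop it lies just past the bright bar at (90,203). Next I'll release it and rise.

jog_arm([
  [0,0,0],
  [0,0,0],
  [0,0,0],
  [0,0,0],
  [0,0,0],
  [0,0,0],
  [0,0,0],
  [0,0,0],
], turn=[0,0,0,0,0,0,0,0], fingers=1)

```text
t: 7.1
ee_pos: [0.497, 0.0583, 0.0703]
orientation: [-3.142, -0.0, 2.647]
contact_force: [-0.6, -0.6, 0.4]
opening: 0.999
finger_force: 0.0
```

jog_arm([
  [0,0,-0.02],
  [0,0,-0.025],
  [0,0,-0.025],
  [0,0,-0.025],
  [0,0,-0.025],
  [0,0,-0.015],
  [0,0,-0.01],
  [0,0,0],
], turn=[0,0,0,0,0,0,0,0])

```text
t: 7.9
ee_pos: [0.4973, 0.0583, 0.2162]
orientation: [3.141, 0.002, 2.647]
contact_force: [-0.2, -0.2, -0.5]
opening: 0.998
finger_force: 0.0
```

Run:
```python
from h import *
s=ctrl.read_state();print(s["t"],s["ee_pos"],s["orientation"],s["contact_force"])
f=viewer.grab_frame("wrist");P=cloud(f);c=np.array([.588,.0065]);np.savez("w2.npz",**f)
k=(P[...,2]>.066)&(P[...,2]<.082)&(np.hypot(P[...,0]-.496,P[...,1]-.057)<.03)
if k.sum():
  r=cv2.minEnclosingCircle((P[k][:,:2]*1000).astype(np.float32));d=np.array(r[0])/1000-c;print("post",k.sum(),r,np.degrees(np.arctan2(d[1],d[0])))
for n in("scene","side"):
  Q=cloud(viewer.grab_frame(n));k=(Q[...,2]>.05)&(Q[...,2]<.08)&(np.hypot(Q[...,0]-.496,Q[...,1]-.057)<.025)
  print(n,k.sum(),np.median(Q[k],0) if k.any() else 0)
  k=(Q[...,2]>.141)&(Q[...,2]<.152)&(np.hypot(*(Q[...,:2]-c).transpose(2,0,1))<.05)
  if k.any(): print("headtop",k.sum(),cv2.minAreaRect((Q[k][:,:2]*1000).astype(np.float32)),np.median(Q[k],0))
k=(P[...,2]>.138)&(P[...,2]<.152)&(np.hypot(*(P[...,:2]-c).transpose(2,0,1))<.05)
if k.any(): print("wrist headtop",k.sum(),cv2.minAreaRect((P[k][:,:2]*1000).astype(np.float32)))
```

```text
7.9 [0.49733372 0.05828234 0.21615115] [3.14091078e+00 1.73997908e-03 2.64683865e+00] [-0.20377928 -0.23592822 -0.53975637]
post 210 ((495.55712890625, 55.51537322998047), 6.9922003746032715) 152.06641842132987
scene 47 [0.49256592 0.05281705 0.06731215]
headtop 183 ((585.967529296875, 4.545644760131836), (37.1380500793457, 60.84555435180664), 70.4909896850586) [0.58424642 0.00306053 0.14605642]
side 48 [0.49383291 0.06358427 0.06608796]
headtop 129 ((587.8063354492188, 13.04463005065918), (33.96009063720703, 58.5496940612793), 63.672428131103516) [0.5856473  0.01432319 0.14477124]
wrist headtop 1793 ((578.2554931640625, 10.854881286621094), (35.19676208496094, 36.53114700317383), 65.37376403808594)
```

jog_arm([
  [0,0,0],
  [-0.015,-0.0015,0],
  [-0.02,-0.002,0],
  [-0.02,-0.002,0],
  [-0.02,-0.002,0],
  [-0.0175,-0.0015,0],
  [-0.0114,-0.0009,0],
  [0,0,0],
], turn=[-0.076,0,0,0,0,0,0,0])

```text
t: 8.85
ee_pos: [0.5882, 0.0064, 0.2138]
orientation: [-3.141, -0.002, 2.722]
contact_force: [-0.0, -0.2, 0.4]
opening: 0.998
finger_force: 0.0
```

Run:
```python
from h import *
s=ctrl.read_state();print(s["t"],s["ee_pos"],s["orientation"],s["q"])
f=viewer.grab_frame("wrist");P=cloud(f);c=np.array([.588,.0065]);cv2.imwrite("pics/w3.png",f["img"])
yaw=np.radians(-24);R=np.array([[np.cos(yaw),-np.sin(yaw)],[np.sin(yaw),np.cos(yaw)]])
k=(P[...,2]>.141)&(P[...,2]<.152)&(np.hypot(*(P[...,:2]-c).transpose(2,0,1))<.05)
L=(P[k][:,:2]-c)@R;print(k.sum(),np.percentile(L,[1,50,99],axis=0)*1000,cv2.minAreaRect((P[k][:,:2]*1000).astype(np.float32)))
```

```text
8.85 [0.58822718 0.00638116 0.21383787] [-3.14106655e+00 -1.77746156e-03  2.72201401e+00] [-1.88122268e-01  4.83553035e-01  1.35490793e+00 -1.08128748e-04
  1.30498244e+00 -1.33931192e+00]
4057 [[-27.18501966 -16.57244686]
 [ -3.04839099  -0.33470119]
 [ 25.16960138  16.26442282]] ((587.4808959960938, 6.5339202880859375), (33.91511154174805, 54.83757019042969), 66.84581756591797)
```

View pics/w3.png

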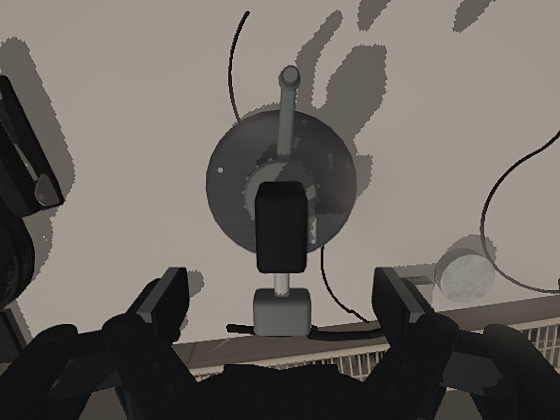

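The head is centred at (281,227), square to the fingers, with the button on the right at (313,228). The lever (287,120) covers the locked bar. I'll descend around the head.

jog_arm([
  [0,0,0.015],
  [0,0,0.02],
  [0,0,0.02],
  [0,0,0.015],
  [0,0,0.012],
  [0,0,0.006],
  [0,0,0],
  [0,0,0],
], turn=[0,0,0,0,0,0,0,0])

```text
t: 9.7
ee_pos: [0.5881, 0.007, 0.1279]
orientation: [3.141, 0.001, 2.723]
contact_force: [0.4, -0.4, -0.6]
opening: 1.003
finger_force: 0.0
```

jog_arm([
  [0,0,0],
  [0,0,0],
  [0,0,0],
  [0,0,0],
  [0,0,0],
  [0,0,0],
  [0,0,0],
  [0,0,0],
], turn=[0,0,0,0,0,0,0,0], fingers=-1)

```text
t: 10.5
ee_pos: [0.5882, 0.007, 0.1281]
orientation: [3.141, 0.001, 2.723]
contact_force: [-1.7, 0.7, 6.2]
opening: 0.392
finger_force: 59.7
```

The opening of 0.392 fits about 35 mm, so the button is fully in. Lateral force is small. Now the draw upwards, starting gently.

jog_arm([
  [0,0,-0.002],
  [0,0,-0.003],
  [0,0,-0.003],
  [0,0,-0.003],
  [0,0,-0.003],
  [0,0,0],
], turn=[0,0,0,0,0,0])

```text
t: 11.1
ee_pos: [0.588, 0.007, 0.1418]
orientation: [3.141, 0.001, 2.723]
contact_force: [2.7, 0.9, -3.0]
opening: 0.393
finger_force: 60.0
```

```bash
cat > m.py <<'E'
from h import *
import sys
s=ctrl.read_state();print(s["t"],s["ee_pos"],s["contact_force"],s["opening"],s["finger_force"])
a=[]
for n,(u,v) in dict(scene=(314,225),side=(277,200)).items():
    f=viewer.grab_frame(n);P=cloud(f);c=np.array([.588,.0065]);a.append(cv2.resize(f["img"][v-60:v+50,u-50:u+50],(400,440),interpolation=2))
    k=(np.hypot(*(P[...,:2]-c).transpose(2,0,1))<.037)&(P[...,2]>.035)&(P[...,2]<.06)
    print(n,"ring top z",np.percentile(P[k][:,2],[50,90]))
    d=(P[...,:2]-c);az=np.radians(-24);x=d[...,0]*np.cos(az)+d[...,1]*np.sin(az);y=-d[...,0]*np.sin(az)+d[...,1]*np.cos(az)
    k=(x>.064)&(x<.092)&(abs(y)<.02)&(P[...,2]>.08)&(P[...,2]<.26)
    if k.any(): print(n,"cam z top",np.percentile(P[k][:,2],[50,97]))
cv2.imwrite(sys.argv[1],np.hstack(a))
E
python3 m.py pics/m1.png
```

```text
11.1 [0.58804466 0.00703108 0.14184815] [ 2.67862711  0.8921314  -3.01803692] 0.39273884689847793 60.00433936715126
scene ring top z [0.04459397 0.0510375 ]
scene cam z top [0.13931811 0.1419001 ]
side ring top z [0.04314351 0.05324665]
side cam z top [0.13698037 0.14075053]
```

The head and camera have risen 14 mm with little force. I'll continue to the second stop.

jog_arm([
  [0,0,-0.004],
  [0,0,-0.007],
  [0,0,-0.007],
  [0,0,-0.007],
  [0,0,-0.007],
  [0,0,-0.007],
  [0,0,-0.007],
  [0,0,-0.007],
  [0,0,-0.007],
  [0,0,-0.007],
], turn=[0,0,0,0,0,0,0,0,0,0])

```text
t: 12.2
ee_pos: [0.5879, 0.007, 0.2085]
orientation: [3.141, 0.0, 2.723]
contact_force: [4.8, 1.7, -5.0]
opening: 0.389
finger_force: 60.0
```

jog_arm([
  [0,0,-0.003],
  [0,0,-0.002],
  [0,0,-0.002],
  [0,0,-0.001],
  [0,0,0],
  [0,0,0],
], turn=[0,0,0,0,0,0])

```text
t: 12.8
ee_pos: [0.5879, 0.0071, 0.2163]
orientation: [3.141, 0.0, 2.723]
contact_force: [5.0, 1.0, -1.7]
opening: 0.395
finger_force: 60.3
```

```bash
python3 m.py pics/m2.png
```

```text
12.8 [0.5879469  0.00705122 0.21631064] [ 4.97860582  1.02836642 -1.71276421] 0.39473007424367934 60.261080861091614
scene ring top z [0.04472007 0.05088417]
scene cam z top [0.21364886 0.21685647]
side ring top z [0.04315228 0.05192223]
side cam z top [0.21200476 0.21509773]
```

View pics/m2.png

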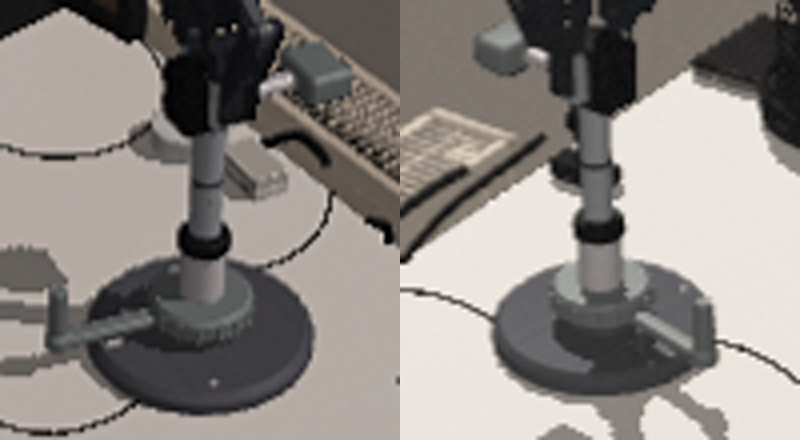

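The telescope is up about 88 mm: the upper ring is at (205,185) and the lower mark still at the tube mouth. The outer tube is seated and the lever is at its mark. I'll creep to the end stop.

jog_arm([
  [0,0,-0.001],
  [0,0,-0.0005],
  [0,0,0],
  [0,0,0],
], turn=[0,0,0,0])

```text
t: 13.3
ee_pos: [0.5879, 0.0071, 0.2177]
orientation: [3.141, 0.0, 2.723]
contact_force: [6.1, 1.5, -3.0]
opening: 0.391
finger_force: 60.1
```

jog_arm([
  [0,0,-0.0005],
  [0,0,-0.0005],
  [0,0,0],
  [0,0,0],
], turn=[0,0,0,0])

```text
t: 13.7
ee_pos: [0.5879, 0.0071, 0.2182]
orientation: [3.141, -0.0, 2.723]
contact_force: [6.1, 0.8, -5.9]
opening: 0.39
finger_force: 60.4
```

jog_arm([
  [0,0,-0.0005],
  [0,0,-0.0005],
  [0,0,0],
  [0,0,0],
], turn=[0,0,0,0])

```text
t: 14.1
ee_pos: [0.5878, 0.0071, 0.2186]
orientation: [3.142, -0.001, 2.723]
contact_force: [8.1, 0.7, -9.9]
opening: 0.391
finger_force: 60.7
```

```bash
python3 m.py pics/m3.png
```

```text
14.1 [0.58784043 0.00705339 0.21860681] [ 8.07106333  0.72183505 -9.89451043] 0.390708184806896 60.68612650036812
scene ring top z [0.04467329 0.05004096]
scene cam z top [0.21589686 0.21902673]
side ring top z [0.04322524 0.05275154]
side cam z top [0.21481508 0.2175636 ]
```

View pics/m3.png

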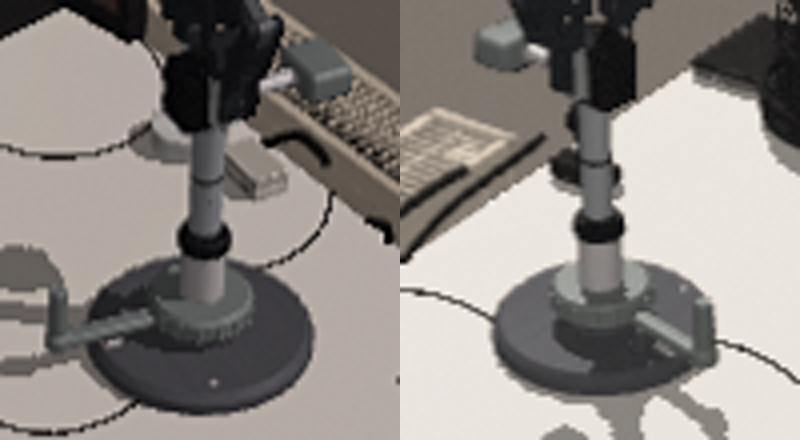

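The rise is 90 mm and the upward pull has firmed to about 10 N at the stop. The tube mouth hasn't moved, at (205,240), and the grip on the button holds at opening 0.39. Handing in.

```bash
python3 -c "
from station import finish_job
print(finish_job())"
```

```text
the job is handed in; nothing more can be done
None
```

I turned the lock ring to its stop at the locked mark, then drew the telescope up about 90 mm to its second stop. I handed the job in with the arm still holding the head there, button pressed in, and the gripper touched none of the loose items.

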